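# Kit the parts of one music box movement

## Robot

A 6-joint arm with a two-finger parallel gripper is mounted at the origin on the work surface. World frame = base frame: x ahead of the robot, y to its left, z up, the work surface at z = 0. Lengths are in m, angles in rad, forces in N, time in s.
With the tool pointing down it reaches from about 0.35 to 0.775 m from the base axis. Payload 7.3 kg.
Tool frame: the origin (TCP) lies at the very end of the fingers, on their centre line; the grasp point (between the pads) lies 19 mm behind it; z points along the fingers, y is the line along which they close (so a half turn about z gives the same grasp; the last joint's range is limited). The gripper opens to 92 mm and grips with 3 to 60 N. Pads are 19 mm wide; open, the fingers measure 130 mm over their backs; the gripper's body (75 mm by 190 mm) begins 47 mm behind the grasp point.
Start: joints at [1.193, 0.342, 1.524, -0, 1.275, -0.146], TCP at [0.121, 0.511, 0.227] pointing down, gripper open.
Joint ranges: [-2.53, 2.53], [-0.77, 2.02], [0.04, 2.7], [-1, 4.14], [0.28, 2.66], [-3.11, 3.11]. Speed limits (rad/s): [2.57, 2.57, 3.14, 3.14, 3.14, 3.14].

## Interface

Orientations are given as [roll, pitch, yaw] about the fixed x, y, z axes, in that order (R = Rz(yaw) Ry(pitch) Rx(roll)).
In Python, from cell import robot, read_camera, get_calibration gives the robot as it stands. The module is installed in compiled form; this text tells all that it offers.
- The arm moves only by the tool send_rows, never from a script. Its argument "plan" is a list of rows, each a list of 2 entries, a list of its own where there are three numbers: the shift along the tool's x, y, z as a fraction of full scale, then the turn, a rotation vector about the tool's x, y, z as a fraction of full scale. A call has exactly 10 rows; each row shifts and turns the commanded pose from where the row before left it, along the tool's axes as they then stand; what a row does not reach is not made up. Full scale, the value 1, is 0.025 m for a shift and 90 degrees for a turn. A row lasts 1/8 s, in which the tool goes at most 62.5 mm and 10.7 degrees, less where a joint would pass 70% of its speed; a pose out of reach is approached as far as the arm can. A call with a number of a shift or a turn outside -1 to 1 is refused whole. A call with a gripper value outside its range is refused whole. "gripper" is the opening, from -1 (shut) to 1 (fully open), so that 0 is half open, set as the call begins (left out, the last holds). The fingers move at their own pace and stop on an object; "force" is the grip in N (left out, the last holds). Time passes only in rows, so rows that do not move let the fingers close, or fill a call up. It gives the time, the measured TCP pose, the force, the opening and the grip force at its end, in the units of the state.
- robot.observe(): the state, without advancing time (a new reading comes with each control period).
- read_camera(name): name is "side" or "top"; returns (picture, depth): 420x560x3 uint8, blue, green, red; 420x560 float32, m along the optical axis (not along the pixel's ray), 0 where there is no reading.
- get_calibration(name): a dict with "intrinsics" (3x3 intrinsics, pixels), "dist_coeffs" ([k1, k2, p1, p2, k3] as OpenCV has them; the pictures are not rectified), "rvec" (rotation vector, rad) and "tvec" (3), from world to camera coordinates, as OpenCV has them. Camera axes: x right, y down, z forward; pixel columns grow to the right and rows downward; lengths in m; the calibration is good to about 2 mm. A picture is of the moment at which its call begins. get_calibration takes no time and is no camera call.
- robot.hand_in(): hands the job in; it is judged then, once.
The state is a dict: "time": time; "qpos": joint angles; "qvel": joint speeds; "joint_efforts": joint torques, N m; "tool_pos": TCP position; "tool_rot": TCP orientation; "contact_force": force on the tool from outside, world axes, zero at the start; "torque": the same for the moment, N m; "opening": finger opening in m; "grip_force": force on a finger pad.
Only numpy, scipy, OpenCV 4.12 (cv2) and the standard library are available. Lean on these libraries where they do the work, as an engineer would, in place of code of your own. Each camera call takes 0.05 s, during which the arm holds its last target. There are 200 camera calls.

## Task

Kit the overhauled movement for reassembly: put the six-pointed star wheel, the spring barrel, the hooked ratchet pawl and the comb block each into the recess of the tray that is cut for it, lying flat on the recess floor and upright as they lie now; set them down, do not drop them in. The large round recess is for the star wheel, the small round one for the barrel, the narrow oblong for the pawl and the wide oblong for the comb block. The round-rimmed wheel and the straight link belong to another job: leave them where they lie.

Things in the scene. Friction and masses are not known exactly. Their poses are not given: they have to be found in the camera images.
- star_wheel_center (a point): Star wheel: pierced brass, six pointed teeth, 56 mm across the points, 6 mm thick; a brass hub 16 mm in diameter stands up in its middle, 24 mm high (26 mm with the thin pivot). Hold it by the hub. This point is on the hub's axis, 13 mm above the underside; z up. At the start flat on the bench (z = 0), any yaw. 110 g.
- spring_barrel_center (a point): Spring barrel: brass drum 34 mm in diameter standing on end, toothed flange 38 mm in diameter and 5 mm high at its foot, drum 28 mm high, 30 mm with the small winding square on top. This point is on its axis, 15 mm above the underside; z up. At the start flat on the bench (z = 0), any yaw. 140 g.
- pawl_center (a point): Ratchet pawl: steel, 14 mm thick, 60 mm long, lying flat; shank 12 mm wide, a pierced round eye 20 mm in diameter at -x (eye centre 21 mm from here), a bent hook nose at +x (reaches x = 29, y = 13 mm). Hold the bare shank (x = -11 to 11 mm) across y. This point is mid-shank, 7 mm above the underside; x along the shank, z up. At the start flat on the bench (z = 0), any yaw. 75 g.
- comb_block_center (a point): Comb block: rosewood block 60 (x) x 42 (y) mm, 22 mm high, a flat steel comb of fourteen reeds screwed on top, 28 mm high in all; the comb does not overhang. Hold it across y by the wooden sides. This point is its centre, 14 mm above the underside; x along the length, z up. At the start flat on the bench (z = 0), any yaw. 100 g.
- star_insert: Pale wooden insert of the kitting tray, 92 x 92 x 14 mm, fixed; origin at the centre of its underside (5 mm above the bench), z up. Large round recess, 78 mm, in its centre, 8 mm deep: floor 6 mm, rim 14 mm above this origin. For the star wheel. The four inserts lie two by two, 94 mm between centres, in one oak tray 204 mm square with a rim 15 mm high; the tray moves and turns, and the inserts swap quarters.
- barrel_insert: Pale wooden insert of the kitting tray, 92 x 92 x 14 mm, fixed; origin at the centre of its underside (5 mm above the bench), z up. Small round recess, 55 mm, in its centre, 8 mm deep: floor 6 mm, rim 14 mm above this origin. For the spring barrel. Bystanders away from the work: an anvil 60 mm high near x 0.67, y 0.48 m, an oil jar at x 0.80, y 0.33 m.
- pawl_insert: Pale wooden insert of the kitting tray, 92 x 92 x 14 mm, fixed; origin at the centre of its underside (5 mm above the bench), z up. Narrow oblong recess, 80 along x by 41 along y mm, in its centre, 8 mm deep: floor 6 mm, rim 14 mm above this origin. For the pawl, either way round. Bystander: a magnifier 240 mm high, x 0.48 to 0.80, y -0.68 to -0.47 m.
- comb_insert: Pale wooden insert of the kitting tray, 92 x 92 x 14 mm, fixed; origin at the centre of its underside (5 mm above the bench), z up. Wide oblong recess, 78 along x by 60 along y mm, in its centre, 8 mm deep: floor 6 mm, rim 14 mm above this origin. For the comb block, either way round. Bystander: a screwdriver lying at x 0.80, y -0.15 to 0.05 m.
- plain_wheel_center (a point): Look-alike that stays: brass wheel with a smooth round rim and four spokes, 56 mm in diameter, 6 mm thick; a brass hub 16 mm in diameter stands up in its middle, 24 mm high (26 mm with the thin pivot). This point is on the hub's axis, 13 mm above the underside; z up. At the start flat on the bench (z = 0), any yaw.
- link_center (a point): Look-alike that stays: straight steel link, 14 mm thick, 66 mm long, shank 12 mm wide, a pierced round eye 24 mm in diameter at both ends and no hook. This point is its middle, 7 mm above the underside; x along its length, z up. At the start flat on the bench (z = 0), any yaw.
There are look-alikes about, which are no part of the job. Leave any blue or green look-alike of the part that bears spring_barrel_center alone.

How it is judged:
By the outcome, as a careful person would: the job done as asked, in the order asked, and still so for the second after the job is handed in, with the robot touching nothing.
It also fails if it takes over 112 s, if anything falls off the work surface, if the arm or the gripper's body presses on something with over 40 N, if the wrist force passes 120 N, or if a joint passes its speed limit or range.

## Working session

There is one attempt and no reset: what is moved stays moved. The work goes in short steps, Python scripts to look and compute and a tool call to move; the robot and the scene stay as the last step left them, time stands still between calls to the robot, and variables do not carry over. Pictures are saved under pics/ and viewed, at most 14 in all, crops included, and the job is handed in when it is done.

Besides the shell and the picture viewer there is one more tool, called by a JSON object that holds its "api" and its "payload", one argument or row to a line. send_rows: Moves the arm, as the interface text tells. Shift numbers are shares of 0.025 m and turn numbers shares of 90 degrees, none past 1 either way. Its arguments: {"type":"object","properties":{"plan":{"type":"array"},"gripper":{"type":"number"},"force":{"type":"number"}},"required":["plan"]}

```bash
mkdir -p pics; cat > h.py <<'E'
import numpy as np, cv2
from cell import robot, read_camera, get_calibration
def ray(cam,uv,z):
    c=get_calibration(cam);K=np.array(c["intrinsics"],float);d=np.array(c["dist_coeffs"],float)
    R,_=cv2.Rodrigues(np.array(c["rvec"],float));t=np.array(c["tvec"],float).reshape(3)
    n=cv2.undistortPoints(np.array(uv,float).reshape(-1,1,2),K,d).reshape(-1,2)
    D=np.c_[n,np.ones(len(n))]@R;o=-R.T@t
    return o+D*((z-o[2])/D[:,2])[:,None]
def proj(cam,P):
    c=get_calibration(cam)
    return cv2.projectPoints(np.array(P,float).reshape(-1,1,3),np.array(c["rvec"],float),np.array(c["tvec"],float),np.array(c["intrinsics"],float),np.array(c["dist_coeffs"],float))[0].reshape(-1,2)
E
python3 - <<'E'
from h import *
for n in("top","side"):
    p,d=read_camera(n);cv2.imwrite(f"pics/{n}0.png",p);np.save(f"pics/{n}0.npy",d)
    c=get_calibration(n);R,_=cv2.Rodrigues(np.array(c["rvec"]));print(n,-R.T@np.array(c["tvec"]).ravel(),c["intrinsics"][0])
s=robot.observe();print(s)
E
```

```text
top [ 0.30370403 -0.04849978  0.92142614] [412.77102899   0.         281.38965687]
side [ 0.44688812 -0.71996018  0.60367514] [455.03873333   0.         277.22501897]
{'time': 0.1, 'qpos': array([ 1.19300615e+00,  3.42637938e-01,  1.52493267e+00, -3.91709430e-05,
        1.27538076e+00, -1.46013319e-01]), 'qvel': array([ 0.00042332, -0.00118928, -0.00387359,  0.00039399, -0.00155772,
        0.00034412]), 'joint_efforts': array([ 2.71480283e-03, -4.32004881e+01, -2.44694602e+01,  7.20136170e-02,
        5.25410031e-02, -3.36990263e-05]), 'tool_pos': array([0.1204573 , 0.51061976, 0.22611839]), 'tool_rot': array([-3.14024295e+00, -1.60625174e-04,  2.90982712e+00]), 'contact_force': array([ 0.63631349, -0.04023903,  0.04823149]), 'torque': array([-0.01828264,  0.00517445,  0.01893201]), 'grip_force': 0.0, 'opening': 0.09184647051140518}
```

View pics/top0.png

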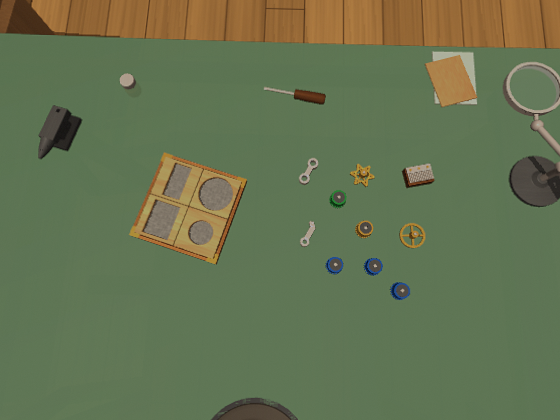

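View pics/side0.png

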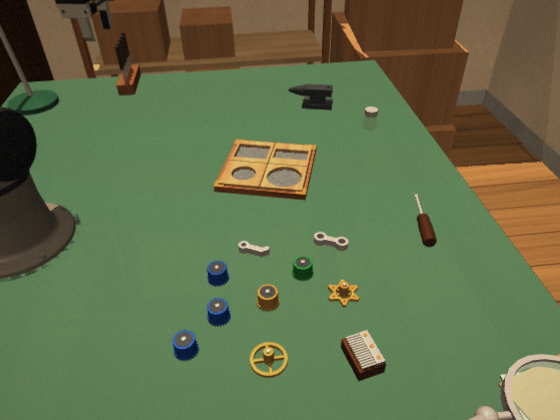

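The top view shows the tray at about (189,208), the star at (363,174), the brass barrel at (365,229), the hooked pawl at (308,234) and the comb at (419,175). The look-alikes are the link (309,171), the plain wheel (412,236) and the blue and green barrels.

```bash
python3 - <<'E'
from h import *
p=cv2.imread("pics/top0.png")
a=cv2.resize(p[145:275,290:450],None,fx=4.5,fy=4.5,interpolation=cv2.INTER_CUBIC)
cv2.imwrite("pics/objs.png",a)
cv2.imwrite("pics/tray.png",cv2.resize(p[145:270,120:255],None,fx=4.5,fy=4.5,interpolation=cv2.INTER_CUBIC))
hsv=cv2.cvtColor(p,cv2.COLOR_BGR2HSV)
m=(~((hsv[...,0]>45)&(hsv[...,0]<100)&(hsv[...,1]>60))).astype(np.uint8)*255
def comp(n,sl,z,mask):
    mm=np.zeros_like(mask);mm[sl]=mask[sl]
    c=max(cv2.findContours(mm,0,cv2.CHAIN_APPROX_NONE)[0],key=cv2.contourArea)
    w=ray("top",c.reshape(-1,2),z)[:,:2].astype(np.float32)*1000
    r=cv2.minAreaRect(w);M=cv2.moments(w.reshape(-1,1,2))
    print(n,"rect",np.round(r[0],1),np.round(r[1],1),round(r[2],1),"cent",np.round([M['m10']/M['m00'],M['m01']/M['m00']],1),"circ",cv2.minEnclosingCircle(w), "px",c.reshape(-1,2).min(0),c.reshape(-1,2).max(0))
comp("star",np.s_[158:192,346:380],.006,m)
comp("barrel",np.s_[216:243,353:379],.02,m)
comp("pawl",np.s_[216:250,296:320],.014,m)
comp("comb",np.s_[158:192,399:440],.028,m)
comp("link",np.s_[153:188,296:322],.014,m)
comp("tray",np.s_[145:270,120:255],.015,m)
g=((hsv[...,1]<75)&(hsv[...,2]<150)&(hsv[...,2]>60)).astype(np.uint8)*255
for n,s in dict(starR=np.s_[170:215,194:238],barR=np.s_[216:250,184:218],pawR=np.s_[158:202,158:196],comR=np.s_[194:242,138:184]).items(): comp(n,s,.011,g)
E
```

```text
star rect [ 601.9 -221.9] [57.7 52.7] 79.7 cent [ 601.9 -222. ] circ ((601.8576049804688, -222.253662109375), 29.753780364990234) px [349 163] [374 186]
barrel rect [ 471.7 -222.5] [38.5 41.9] 44.8 cent [ 471.7 -222.5] circ ((472.30804443359375, -221.96051025390625), 21.932462692260742) px [355 220] [373 238]
pawl rect [ 457.6 -100.1] [21.7 61.6] 65.0 cent [455.5 -98.9] circ ((458.1932373046875, -98.74594116210938), 30.833715438842773) px [300 221] [315 246]
comb rect [ 597.1 -344. ] [48.9 69.3] 12.4 cent [ 597.1 -344.2] circ ((597.5535888671875, -344.5890197753906), 40.50015640258789) px [402 163] [434 187]
link rect [604.5 -97.4] [25.2 70. ] 62.9 cent [604.4 -97.5] circ ((604.714599609375, -96.86104583740234), 35.00978088378906) px [299 158] [318 184]
tray rect [511.7 170. ] [210.2 207.1] 73.3 cent [511.6 170. ] circ ((511.42523193359375, 170.36338806152344), 145.61703491210938) px [128 152] [246 264]
starR rect [543.6 112.4] [74.  73.4] 83.4 cent [543.8 112.7] circ ((543.5796508789062, 112.9437484741211), 37.87105941772461) px [199 178] [232 209]
barR rect [454.4 140. ] [49.8 51.5] 1.8 cent [453.9 139.7] circ ((453.9626159667969, 139.4872283935547), 26.243486404418945) px [189 221] [212 243]
pawR rect [571.  203.2] [37.5 76.6] 73.6 cent [571. 203.] circ ((571.1768188476562, 204.12197875976562), 41.13948440551758) px [164 164] [190 198]
comR rect [480.4 230. ] [56.6 76.4] 73.2 cent [480.5 229.8] circ ((479.7096252441406, 229.29843139648438), 45.81346893310547) px [144 201] [179 239]
```

View pics/objs.png

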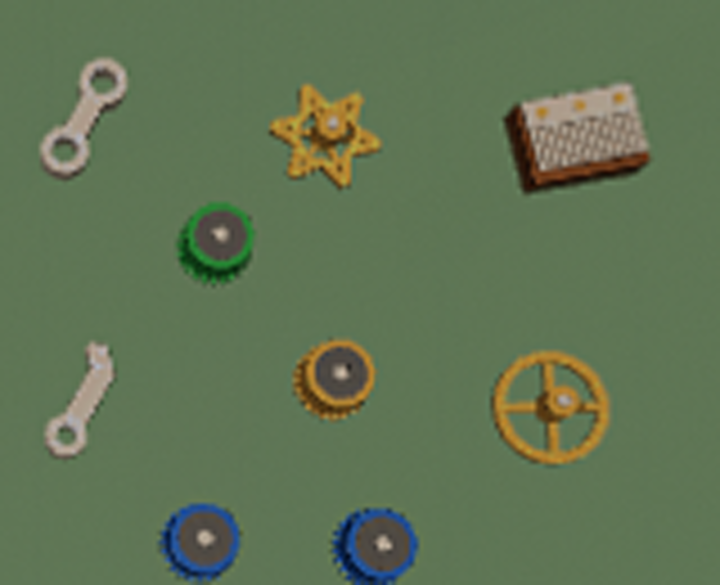

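View pics/tray.png

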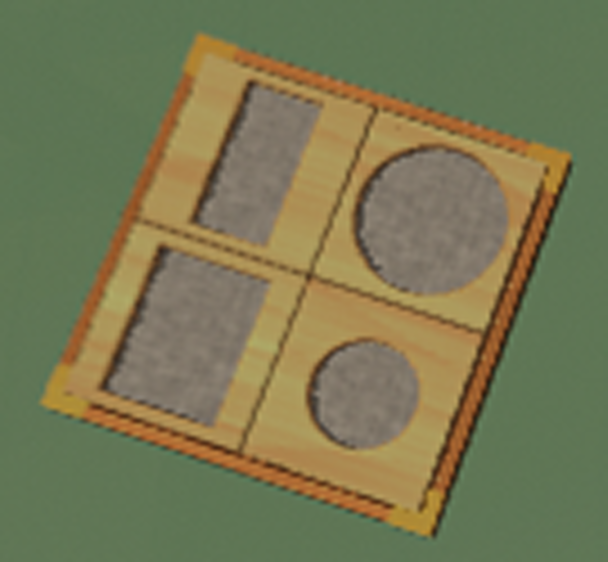

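The crops confirm the layout. The pawl's eye is at the lower left and its hook bends to image left. The tray's upper left is the narrow oblong, upper right the large round, lower left the wide oblong and lower right the small round. Grid spacing comes out at 94 mm as it should; next I'll refine the part points.

```bash
python3 - <<'E'
from h import *
p=cv2.imread("pics/top0.png");d=np.load("pics/top0.npy");hsv=cv2.cvtColor(p,cv2.COLOR_BGR2HSV)
c=get_calibration("top");K=c["intrinsics"];R,_=cv2.Rodrigues(np.array(c["rvec"]));t=np.array(c["tvec"]).ravel()
uv=np.indices(d.shape)[::-1].reshape(2,-1).T.astype(float)
n=cv2.undistortPoints(uv.reshape(-1,1,2),np.array(K),np.array(c["dist_coeffs"])).reshape(-1,2)
W=((np.c_[n,np.ones(len(n))]*d.reshape(-1,1)-t)@R).reshape(*d.shape,3)*1000
def top(nm,sl,lo,hi):
    w=W[sl].reshape(-1,3);q=w[(w[:,2]>lo)&(w[:,2]<hi)]
    r=cv2.minAreaRect(q[:,:2].astype(np.float32));print(nm,len(q),"z",np.round(np.percentile(q[:,2],[5,50,95]),1),"mean",np.round(q.mean(0)[:2],1),np.round(r[0],1),np.round(r[1],1),round(r[2],1))
top("hub",np.s_[160:190,348:378],18,40)
top("barrel",np.s_[216:243,353:379],22,40)
top("comb",np.s_[158:192,399:440],21,40)
top("pawl",np.s_[216:250,296:320],8,22)
print("bench",np.median(W[270:300,250:300,2]))
print("hubpix",ray("top",[[363.8,172.1]],.026)*1000)
print("eye,bend",ray("top",[[304.7,241.7],[312.6,229.0]],.014)*1000)
m=(~((hsv[...,0]>45)&(hsv[...,0]<100)&(hsv[...,1]>60)))
v,u=np.nonzero(m[216:250,296:320]);w=ray("top",np.c_[u+296,v+216],.014)[:,:2]*1000
e=ray("top",[[304.7,241.7]],.014)[0,:2]*1000
for k in range(3):
    ax=np.array([np.cos(a:=-.53),np.sin(a)]) if k==0 else ax
    s=(w-e)@ax;q=w[(s>11)&(s<31)];l=cv2.fitLine(q.astype(np.float32),cv2.DIST_L2,0,.01,.01).ravel();ax=l[:2]*np.sign(l[0])
print("shank dir",np.degrees(np.arctan2(ax[1],ax[0])),"mid",q.mean(0),"eye+21",e+21*ax)
E
```

```text
hub 37 z [19.5 23.6 26. ] mean [ 600.8 -222.1] [ 601.1 -221.8] [13.6 13.8] 89.3
barrel 184 z [24.6 27.8 30.4] mean [ 472.5 -223.8] [ 472.  -223.7] [31.7 31. ] 1.5
comb 414 z [21.6 26.2 29.2] mean [ 601.4 -347.1] [ 600.3 -347. ] [41.8 57.8] 11.9
pawl 145 z [10.2 13.2 15.7] mean [456.7 -99.9] [ 457.6 -100.1] [19.7 58.2] 65.0
bench -0.5869917440455983
hubpix [[ 601.1411005  -223.02655393   26.        ]]
eye,bend [[ 439.42527136  -92.80805472   14.        ]
 [ 468.51318185 -109.83957557   14.        ]]
shank dir -27.058365 mid [ 458.57474036 -101.32048663] eye+21 [ 458.12668738 -102.36091021]
```

```bash
cat > go.py <<'E'
import sys
from h import *
from scipy.spatial.transform import Rotation as Ro
s=robot.observe();x,y,z,yaw=map(float,sys.argv[1:5])
R=Ro.from_euler("xyz",s["tool_rot"]);T=Ro.from_euler("xyz",[180,0,yaw],degrees=True)
d=R.inv().apply(np.array([x,y,z])/1000-s["tool_pos"])/.025
print("pos",np.round(s["tool_pos"]*1000,1),"rpy",np.round(np.degrees(s["tool_rot"]),1),"open",round(s["opening"]*1000,1),"grip",round(s["grip_force"],1),"F",np.round(s["contact_force"],1),"t",s["time"])
print("shift shares",np.round(d,2),"turn",np.round((R.inv()*T).as_rotvec()/(np.pi/2),3))
E
python3 go.py 601.2 -222.3 90 166.7
```

```text
pos [120.5 510.6 226.1] rpy [-179.9   -0.   166.7] open 91.8 grip 0.0 F [ 0.6 -0.   0. ] t 0.1
shift shares [-25.45 -24.11   5.47] turn [-0.001 -0.     0.   ]
```

{"api": "send_rows", "payload": {
  "plan": [
    [[-1,-0.95,0.2],[0,0,0]],
    [[-1,-0.95,0.2],[0,0,0]],
    [[-1,-0.95,0.2],[0,0,0]],
    [[-1,-0.95,0.2],[0,0,0]],
    [[-1,-0.95,0.2],[0,0,0]],
    [[-1,-0.95,0.2],[0,0,0]],
    [[-1,-0.95,0.2],[0,0,0]],
    [[-1,-0.95,0.2],[0,0,0]],
    [[-1,-0.95,0.2],[0,0,0]],
    [[-1,-0.95,0.2],[0,0,0]]
  ],
  "gripper": -0.1,
  "force": 25
}}

```text
time: 1.35
tool_pos: [0.3097, 0.2214, 0.1765]
tool_rot: [-3.142, -0.0, 2.91]
contact_force: [0.8, 1.0, 0.7]
opening: 0.0415
grip_force: 0.0
```

{"api": "send_rows", "payload": {
  "plan": [
    [[-1,-0.95,0.2],[0,0,0]],
    [[-1,-0.95,0.2],[0,0,0]],
    [[-1,-0.95,0.2],[0,0,0]],
    [[-1,-0.95,0.2],[0,0,0]],
    [[-1,-0.95,0.2],[0,0,0]],
    [[-1,-0.95,0.2],[0,0,0]],
    [[-1,-0.95,0.2],[0,0,0]],
    [[-1,-0.95,0.2],[0,0,0]],
    [[-1,-0.95,0.2],[0,0,0]],
    [[-1,-0.95,0.2],[0,0,0]]
  ]
}}

```text
time: 2.6
tool_pos: [0.4984, -0.0671, 0.1262]
tool_rot: [3.141, -0.001, 2.91]
contact_force: [0.7, 0.8, 1.0]
opening: 0.0414
grip_force: 0.0
```

```bash
python3 go.py 601.2 -222.3 90 166.7
```

```text
pos [498.4 -67.1 126.2] rpy [180.   -0.  166.7] open 41.4 grip 0.0 F [0.7 0.8 1. ] t 2.6
shift shares [-5.43 -5.1   1.44] turn [ 0. -0.  0.]
```

Tracking is accurate.

{"api": "send_rows", "payload": {
  "plan": [
    [[-0.9,-0.85,0.2],[0,0,0]],
    [[-0.9,-0.85,0.2],[0,0,0]],
    [[-0.9,-0.85,0.2],[0,0,0]],
    [[-0.9,-0.85,0.2],[0,0,0]],
    [[-0.9,-0.85,0.2],[0,0,0]],
    [[-0.9,-0.85,0.2],[0,0,0]],
    [[0,0,0.2],[0,0,0]],
    [[0,0,0],[0,0,0]],
    [[0,0,0],[0,0,0]],
    [[0,0,0],[0,0,0]]
  ]
}}

```text
time: 3.85
tool_pos: [0.6002, -0.2206, 0.0922]
tool_rot: [3.142, 0.0, 2.911]
contact_force: [-0.4, -0.3, -0.0]
opening: 0.0418
grip_force: 0.0
```

```bash
python3 go.py 601.2 -222.3 9.5 166.7; python3 - <<'E'
from h import *
p,d=read_camera("side");a=cv2.resize(p[190:400,150:400],None,fx=2.8,fy=2.8,interpolation=cv2.INTER_CUBIC);cv2.imwrite("pics/s1.png",a)
E
```

```text
pos [ 600.2 -220.6   92.2] rpy [180.    0.  166.8] open 41.8 grip 0.0 F [-0.4 -0.3 -0. ] t 3.85
shift shares [-0.05 -0.06  3.31] turn [0.    0.    0.001]
```

View pics/s1.png

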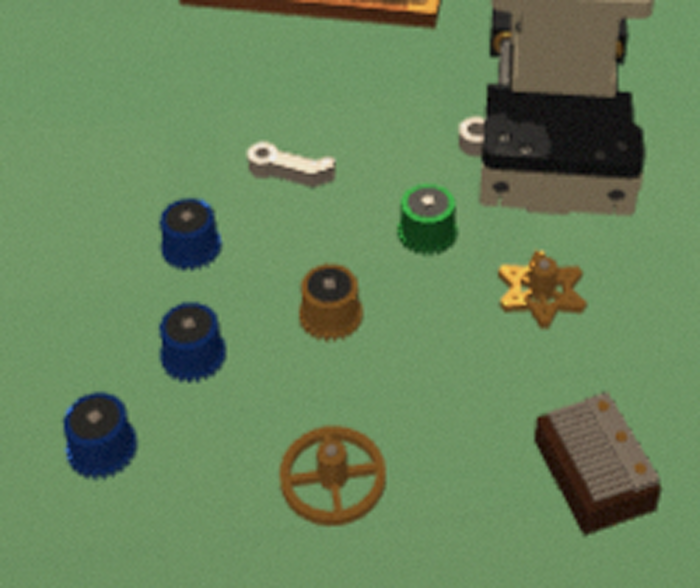

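The side view shows the gripper above the star (hub at crop (543,270)) with free space around it, so I descend and grip.

{"api": "send_rows", "payload": {
  "plan": [
    [[-0.05,-0.06,0.7],[0,0,0]],
    [[0,0,0.8],[0,0,0]],
    [[0,0,0.8],[0,0,0]],
    [[0,0,0.5],[0,0,0]],
    [[0,0,0.3],[0,0,0]],
    [[0,0,0.2],[0,0,0]],
    [[0,0,0],[0,0,0]],
    [[0,0,0],[0,0,0]],
    [[0,0,0],[0,0,0]],
    [[0,0,0],[0,0,0]]
  ]
}}

```text
time: 5.15
tool_pos: [0.6012, -0.2231, 0.0095]
tool_rot: [-3.142, 0.001, 2.91]
contact_force: [-0.2, 0.5, -0.3]
opening: 0.0411
grip_force: 0.0
```

{"api": "send_rows", "payload": {
  "plan": [
    [[0,0,0],[0,0,0]],
    [[0,0,0],[0,0,0]],
    [[0,0,0],[0,0,0]],
    [[0,0,0],[0,0,0]],
    [[0,0,0],[0,0,0]],
    [[0,0,0],[0,0,0]],
    [[0,0,-0.5],[0,0,0]],
    [[0,0,-0.8],[0,0,0]],
    [[0,0,-0.8],[0,0,0]],
    [[0,0,-0.8],[0,0,0]]
  ],
  "gripper": -1
}}

```text
time: 6.4
tool_pos: [0.6011, -0.2231, 0.0832]
tool_rot: [-3.141, 0.001, 2.91]
contact_force: [-0.2, -0.1, -2.1]
opening: 0.0154
grip_force: 25.0
```

```bash
python3 go.py 543.5 112.3 80 166.7
```

```text
pos [ 601.1 -223.1   83.2] rpy [-180.     0.   166.7] open 15.4 grip 25.0 F [-0.2 -0.1 -2.1] t 6.4
shift shares [ 5.33 12.53  0.12] turn [-0.  0.  0.]
```

Gripped on the hub.

{"api": "send_rows", "payload": {
  "plan": [
    [[0.3,0.7,0],[0,0,0]],
    [[0.42,1,0],[0,0,0]],
    [[0.42,1,0],[0,0,0]],
    [[0.42,1,0],[0,0,0]],
    [[0.42,1,0],[0,0,0]],
    [[0.42,1,0],[0,0,0]],
    [[0.42,1,0],[0,0,0]],
    [[0.42,1,0],[0,0,0]],
    [[0.42,1,0],[0,0,0]],
    [[0.42,1,0],[0,0,0]]
  ]
}}

```text
time: 7.65
tool_pos: [0.556, 0.0385, 0.081]
tool_rot: [3.142, -0.002, 2.91]
contact_force: [0.0, -0.7, -0.5]
opening: 0.0149
grip_force: 25.0
```

{"api": "send_rows", "payload": {
  "plan": [
    [[0.42,1,0],[0,0,0]],
    [[0.42,1,0],[0,0,0]],
    [[0.3,0.6,0],[0,0,0]],
    [[0.12,0.23,0],[0,0,0]],
    [[0,0,0.4],[0,0,0]],
    [[0,0,0.5],[0,0,0]],
    [[0,0,0],[0,0,0]],
    [[0,0,0],[0,0,0]],
    [[0,0,0],[0,0,0]],
    [[0,0,0],[0,0,0]]
  ]
}}

```text
time: 8.9
tool_pos: [0.5433, 0.1125, 0.0595]
tool_rot: [3.141, 0.001, 2.91]
contact_force: [0.0, 0.5, -1.4]
opening: 0.0151
grip_force: 25.0
```

```bash
python3 go.py 543.5 112.3 21.5 166.7; python3 - <<'E'
from h import *
p,d=read_camera("side");a=cv2.resize(p[100:230,190:350],None,fx=4,fy=4,interpolation=cv2.INTER_CUBIC);cv2.imwrite("pics/s2.png",a)
E
```

```text
pos [543.3 112.5  59.5] rpy [180.    0.  166.7] open 15.1 grip 25.0 F [ 0.   0.5 -1.4] t 8.9
shift shares [-0.01 -0.01  1.52] turn [0. 0. 0.]
```

View pics/s2.png

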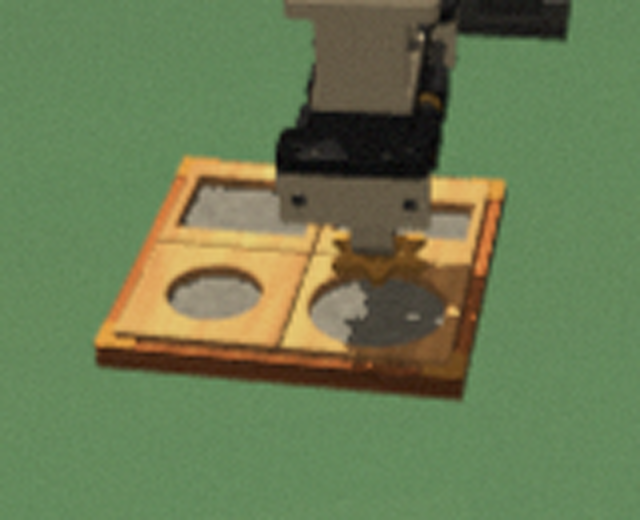

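The star hangs level above the large round recess (crop (378,310)). Lower it.

{"api": "send_rows", "payload": {
  "plan": [
    [[0,0,0.4],[0,0,0]],
    [[0,0,0.4],[0,0,0]],
    [[0,0,0.3],[0,0,0]],
    [[0,0,0.2],[0,0,0]],
    [[0,0,0.12],[0,0,0]],
    [[0,0,0.05],[0,0,0]],
    [[0,0,0.04],[0,0,0]],
    [[0,0,0.03],[0,0,0]],
    [[0,0,0],[0,0,0]],
    [[0,0,0],[0,0,0]]
  ]
}}

```text
time: 10.2
tool_pos: [0.5432, 0.1125, 0.0208]
tool_rot: [3.141, 0.0, 2.91]
contact_force: [0.4, 0.4, -0.6]
opening: 0.015
grip_force: 25.0
```

{"api": "send_rows", "payload": {
  "plan": [
    [[0,0,0.02],[0,0,0]],
    [[0,0,0.02],[0,0,0]],
    [[0,0,0],[0,0,0]],
    [[0,0,0],[0,0,0]],
    [[0,0,0],[0,0,0]],
    [[0,0,0],[0,0,0]],
    [[0,0,0],[0,0,0]],
    [[0,0,0],[0,0,0]],
    [[0,0,0],[0,0,0]],
    [[0,0,0],[0,0,0]]
  ]
}}

```text
time: 11.45
tool_pos: [0.5432, 0.1125, 0.0201]
tool_rot: [3.141, 0.0, 2.91]
contact_force: [-2.4, 0.1, 5.9]
opening: 0.0152
grip_force: 25.0
```

Contact with the floor (6 N). Release to 35 mm and rise.

{"api": "send_rows", "payload": {
  "plan": [
    [[0,0,0],[0,0,0]],
    [[0,0,0],[0,0,0]],
    [[0,0,0],[0,0,0]],
    [[0,0,0],[0,0,0]],
    [[0,0,-0.3],[0,0,0]],
    [[0,0,-0.5],[0,0,0]],
    [[0,0,-0.6],[0,0,0]],
    [[0,0,-0.8],[0,0,0]],
    [[0,0,-0.5],[0,0,0]],
    [[0,0,0],[0,0,0]]
  ],
  "gripper": -0.25
}}

```text
time: 12.7
tool_pos: [0.5439, 0.1126, 0.0886]
tool_rot: [3.141, 0.003, 2.91]
contact_force: [-0.4, 0.2, -0.7]
opening: 0.0344
grip_force: 0.0
```

```bash
python3 go.py 472 -223.6 80 166.7
```

```text
pos [543.9 112.6  88.6] rpy [179.9   0.2 166.7] open 34.4 grip 0.0 F [-0.4  0.2 -0.7] t 12.7
shift shares [ -0.29 -13.75   0.33] turn [0.001 0.002 0.   ]
```

{"api": "send_rows", "payload": {
  "plan": [
    [[-0.02,-0.75,0],[0,0,0]],
    [[-0.02,-1,0],[0,0,0]],
    [[-0.02,-1,0],[0,0,0]],
    [[-0.02,-1,0],[0,0,0]],
    [[-0.02,-1,0],[0,0,0]],
    [[-0.02,-1,0],[0,0,0]],
    [[-0.02,-1,0],[0,0,0]],
    [[-0.02,-1,0],[0,0,0]],
    [[-0.02,-1,0],[0,0,0]],
    [[-0.02,-1,0],[0,0,0]]
  ],
  "gripper": 0.3
}}

```text
time: 13.95
tool_pos: [0.4905, -0.1274, 0.0864]
tool_rot: [3.141, -0.002, 2.909]
contact_force: [0.1, -0.2, 0.1]
opening: 0.0595
grip_force: 0.0
```

{"api": "send_rows", "payload": {
  "plan": [
    [[-0.02,-1,0],[0,0,0]],
    [[-0.02,-1,0],[0,0,0]],
    [[-0.02,-1,0],[0,0,0]],
    [[-0.02,-0.7,0],[0,0,0]],
    [[-0.01,-0.3,0.3],[0,0,0]],
    [[0,0,0.3],[0,0,0]],
    [[0,0,0.3],[0,0,0]],
    [[0,0,0],[0,0,0]],
    [[0,0,0],[0,0,0]],
    [[0,0,0],[0,0,0]]
  ]
}}

```text
time: 15.2
tool_pos: [0.4715, -0.2236, 0.065]
tool_rot: [-3.141, 0.001, 2.91]
contact_force: [0.1, -0.6, 0.7]
opening: 0.0599
grip_force: 0.0
```

```bash
python3 go.py 472 -223.6 12 166.7
```

```text
pos [ 471.5 -223.6   65. ] rpy [-180.     0.   166.7] open 59.9 grip 0.0 F [ 0.1 -0.6  0.7] t 15.2
shift shares [-0.02  0.    2.12] turn [-0.  0.  0.]
```

{"api": "send_rows", "payload": {
  "plan": [
    [[-0.02,0,0.5],[0,0,0]],
    [[0,0,0.6],[0,0,0]],
    [[0,0,0.5],[0,0,0]],
    [[0,0,0.32],[0,0,0]],
    [[0,0,0.2],[0,0,0]],
    [[0,0,0],[0,0,0]],
    [[0,0,0],[0,0,0]],
    [[0,0,0],[0,0,0]],
    [[0,0,0],[0,0,0]],
    [[0,0,0],[0,0,0]]
  ]
}}

```text
time: 16.45
tool_pos: [0.4717, -0.2238, 0.0118]
tool_rot: [3.142, 0.0, 2.91]
contact_force: [0.4, 1.2, 0.1]
opening: 0.0595
grip_force: 0.0
```

{"api": "send_rows", "payload": {
  "plan": [
    [[0,0,0],[0,0,0]],
    [[0,0,0],[0,0,0]],
    [[0,0,0],[0,0,0]],
    [[0,0,0],[0,0,0]],
    [[0,0,0],[0,0,0]],
    [[0,0,0],[0,0,0]],
    [[0,0,-0.6],[0,0,0]],
    [[0,0,-0.8],[0,0,0]],
    [[0,0,-0.8],[0,0,0]],
    [[0,0,-0.8],[0,0,0]]
  ],
  "gripper": -1
}}

```text
time: 17.7
tool_pos: [0.4717, -0.2238, 0.0882]
tool_rot: [-3.142, 0.0, 2.91]
contact_force: [-0.1, 0.5, -2.5]
opening: 0.0334
grip_force: 25.0
```

```bash
python3 go.py 454 139.4 85 166.7
```

```text
pos [ 471.7 -223.8   88.2] rpy [-180.     0.   166.7] open 33.4 grip 25.0 F [-0.1  0.5 -2.5] t 17.7
shift shares [ 4.03 13.98  0.13] turn [-0.  0.  0.]
```

{"api": "send_rows", "payload": {
  "plan": [
    [[0.2,0.7,0],[0,0,0]],
    [[0.29,1,0],[0,0,0]],
    [[0.29,1,0],[0,0,0]],
    [[0.29,1,0],[0,0,0]],
    [[0.29,1,0],[0,0,0]],
    [[0.29,1,0],[0,0,0]],
    [[0.29,1,0],[0,0,0]],
    [[0.29,1,0],[0,0,0]],
    [[0.29,1,0],[0,0,0]],
    [[0.29,1,0],[0,0,0]]
  ]
}}

```text
time: 18.95
tool_pos: [0.4576, 0.0302, 0.0861]
tool_rot: [3.142, -0.002, 2.91]
contact_force: [-0.5, -1.6, -1.5]
opening: 0.0329
grip_force: 25.0
```

{"api": "send_rows", "payload": {
  "plan": [
    [[0.29,1,0],[0,0,0]],
    [[0.29,1,0],[0,0,0]],
    [[0.29,1,0],[0,0,0]],
    [[0.22,0.8,0],[0,0,0]],
    [[0.13,0.48,0.2],[0,0,0]],
    [[0,0,0.4],[0,0,0]],
    [[0,0,0.4],[0,0,0]],
    [[0,0,0],[0,0,0]],
    [[0,0,0],[0,0,0]],
    [[0,0,0],[0,0,0]]
  ]
}}

```text
time: 20.2
tool_pos: [0.4542, 0.1393, 0.062]
tool_rot: [3.141, 0.001, 2.909]
contact_force: [-0.1, -0.2, -1.9]
opening: 0.0333
grip_force: 25.0
```

```bash
python3 go.py 454 139.4 24 166.7; python3 - <<'E'
from h import *
p,d=read_camera("side");a=cv2.resize(p[100:230,190:350],None,fx=4,fy=4,interpolation=cv2.INTER_CUBIC);cv2.imwrite("pics/s3.png",a)
E
```

```text
pos [454.2 139.3  62. ] rpy [180.    0.  166.7] open 33.3 grip 25.0 F [-0.1 -0.2 -1.9] t 20.2
shift shares [0.01 0.   1.52] turn [ 0.  0. -0.]
```

View pics/s3.png

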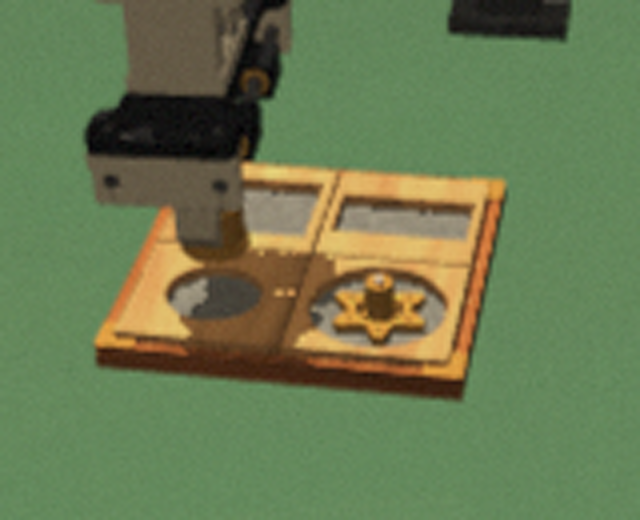

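The star lies flat and centred in its recess (crop (378,308)), and the barrel hangs over the small round one (215,295). Lower the barrel.

{"api": "send_rows", "payload": {
  "plan": [
    [[0,0,0.4],[0,0,0]],
    [[0,0,0.4],[0,0,0]],
    [[0,0,0.3],[0,0,0]],
    [[0,0,0.2],[0,0,0]],
    [[0,0,0.12],[0,0,0]],
    [[0,0,0.06],[0,0,0]],
    [[0,0,0.04],[0,0,0]],
    [[0,0,0.04],[0,0,0]],
    [[0,0,0],[0,0,0]],
    [[0,0,0],[0,0,0]]
  ]
}}

```text
time: 21.5
tool_pos: [0.454, 0.1395, 0.0228]
tool_rot: [3.141, 0.0, 2.91]
contact_force: [-0.9, 0.7, -1.8]
opening: 0.0329
grip_force: 25.0
```

{"api": "send_rows", "payload": {
  "plan": [
    [[0,0,0.02],[0,0,0]],
    [[0,0,0.02],[0,0,0]],
    [[0,0,0],[0,0,0]],
    [[0,0,0],[0,0,0]],
    [[0,0,0],[0,0,0]],
    [[0,0,0],[0,0,0]],
    [[0,0,0],[0,0,0]],
    [[0,0,0],[0,0,0]],
    [[0,0,0],[0,0,0]],
    [[0,0,0],[0,0,0]]
  ]
}}

```text
time: 22.75
tool_pos: [0.454, 0.1395, 0.0226]
tool_rot: [3.141, 0.001, 2.91]
contact_force: [-3.0, -0.9, 9.0]
opening: 0.0332
grip_force: 25.0
```

Seated. Release to about 50 mm and rise, then go to the pawl.

{"api": "send_rows", "payload": {
  "plan": [
    [[0,0,0],[0,0,0]],
    [[0,0,0],[0,0,0]],
    [[0,0,0],[0,0,0]],
    [[0,0,0],[0,0,0]],
    [[0,0,-0.3],[0,0,0]],
    [[0,0,-0.5],[0,0,0]],
    [[0,0,-0.6],[0,0,0]],
    [[0,0,-0.8],[0,0,0]],
    [[0,0,-0.5],[0,0,0]],
    [[0,0,0],[0,0,0]]
  ],
  "gripper": 0.05
}}

```text
time: 24.0
tool_pos: [0.4546, 0.1396, 0.0904]
tool_rot: [3.141, 0.002, 2.91]
contact_force: [0.8, -0.1, 0.7]
opening: 0.0481
grip_force: 0.0
```

```bash
python3 go.py 458.3 -102 80 152
```

```text
pos [454.6 139.6  90.4] rpy [1.799e+02 1.000e-01 1.667e+02] open 48.1 grip 0.0 F [ 0.8 -0.1  0.7] t 24.0
shift shares [-2.36 -9.37  0.41] turn [0.001 0.001 0.164]
```

{"api": "send_rows", "payload": {
  "plan": [
    [[-0.25,-1,0],[0,0,0]],
    [[-0.25,-1,0],[0,0,0]],
    [[-0.25,-1,0],[0,0,0]],
    [[-0.25,-1,0],[0,0,0]],
    [[-0.25,-1,0],[0,0,0]],
    [[-0.25,-1,0],[0,0,0]],
    [[-0.25,-1,0],[0,0,0]],
    [[-0.25,-1,0],[0,0,0]],
    [[-0.25,-0.9,0],[0,0,0]],
    [[-0.1,-0.47,0.2],[0,0,0]]
  ],
  "gripper": -0.2
}}

```text
time: 25.25
tool_pos: [0.4572, -0.103, 0.0837]
tool_rot: [3.142, -0.0, 2.909]
contact_force: [0.1, 0.6, 0.9]
opening: 0.0366
grip_force: 0.0
```

{"api": "send_rows", "payload": {
  "plan": [
    [[0,0,0],[0,0,0.08]],
    [[0,0,0.5],[0,0,0.084]],
    [[0,0,0.5],[0,0,0]],
    [[0,0,0.4],[0,0,0]],
    [[0,0,0.2],[0,0,0]],
    [[0,0,0],[0,0,0]],
    [[0,0,0],[0,0,0]],
    [[0,0,0],[0,0,0]],
    [[0,0,0],[0,0,0]],
    [[0,0,0],[0,0,0]]
  ]
}}

```text
time: 26.5
tool_pos: [0.4573, -0.102, 0.0443]
tool_rot: [3.141, 0.0, 2.652]
contact_force: [-0.1, -0.8, -0.9]
opening: 0.0366
grip_force: 0.0
```

```bash
python3 go.py 458.3 -102 9 152; python3 - <<'E'
from h import *
p,d=read_camera("side");a=cv2.resize(p[200:300,210:360],None,fx=4,fy=4,interpolation=cv2.INTER_CUBIC);cv2.imwrite("pics/s4.png",a)
E
```

```text
pos [ 457.3 -102.    44.3] rpy [180.   0. 152.] open 36.6 grip 0.0 F [-0.1 -0.8 -0.9] t 26.5
shift shares [-0.03  0.02  1.41] turn [ 0.  0. -0.]
```

View pics/s4.png

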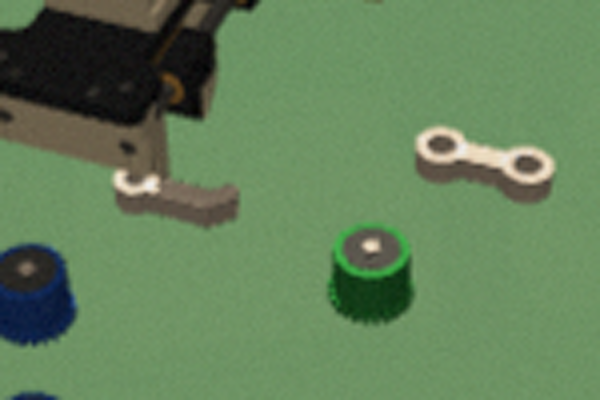

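```bash
python3 - <<'E'
from h import *
q=proj("side",[[.4583,-.102,.014],[.4394,-.0928,.014],[.4683,-.109,.014]]);print(q,(q-[210,200])*4)
E
```

```text
[[252.69750487 247.13045703]
 [242.32899191 244.68757861]
 [258.33123075 249.22966292]] [[170.79001947 188.52182812]
 [129.31596762 178.75031444]
 [193.32492299 196.91865167]]
```

The side view agrees: eye predicted at (129,179) and seen at (135,182), a gap of about 1–2 mm. Descend and grip the shank.

{"api": "send_rows", "payload": {
  "plan": [
    [[-0.06,0,0.4],[0,0,0]],
    [[0,0,0.4],[0,0,0]],
    [[0,0,0.3],[0,0,0]],
    [[0,0,0.2],[0,0,0]],
    [[0,0,0.1],[0,0,0]],
    [[0,0,0],[0,0,0]],
    [[0,0,0],[0,0,0]],
    [[0,0,0],[0,0,0]],
    [[0,0,0],[0,0,0]],
    [[0,0,0],[0,0,0]]
  ]
}}

```text
time: 27.8
tool_pos: [0.4587, -0.1027, 0.0093]
tool_rot: [3.141, 0.0, 2.652]
contact_force: [0.4, 0.4, 0.4]
opening: 0.0368
grip_force: 0.0
```

{"api": "send_rows", "payload": {
  "plan": [
    [[0,0,0],[0,0,0]],
    [[0,0,0],[0,0,0]],
    [[0,0,0],[0,0,0]],
    [[0,0,0],[0,0,0]],
    [[0,0,0],[0,0,0]],
    [[0,0,0],[0,0,0]],
    [[0,0,-0.4],[0,0,0]],
    [[0,0,-0.8],[0,0,0]],
    [[0,0,-0.8],[0,0,0]],
    [[0,0,-0.8],[0,0,0]]
  ],
  "gripper": -1,
  "force": 35
}}

```text
time: 29.05
tool_pos: [0.4585, -0.1027, 0.0804]
tool_rot: [3.142, 0.0, 2.652]
contact_force: [-0.0, 0.3, -1.0]
opening: 0.0111
grip_force: 35.0
```

```bash
python3 go.py 571 203 90 163.4; python3 - <<'E'
from h import *
p,d=read_camera("side");a=cv2.resize(p[170:270,210:360],None,fx=4,fy=4,interpolation=cv2.INTER_CUBIC);cv2.imwrite("pics/s5.png",a)
E
```

```text
pos [ 458.5 -102.7   80.4] rpy [180.   0. 152.] open 11.1 grip 35.0 F [-0.   0.3 -1. ] t 29.05
shift shares [ 1.78 12.91 -0.38] turn [ 0.     0.    -0.127]
```

View pics/s5.png

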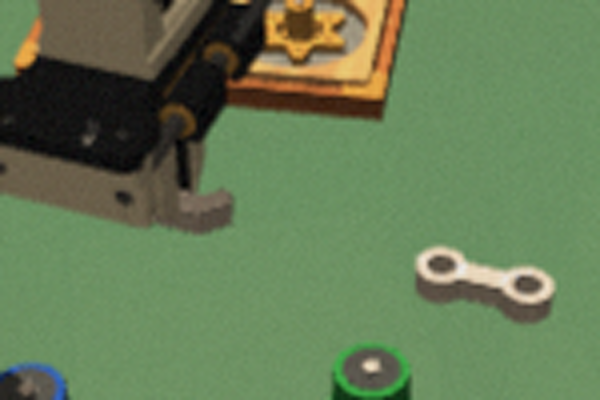

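The pawl is held level on its shank (nose at crop (215,210)). Carry it to the narrow oblong.

{"api": "send_rows", "payload": {
  "plan": [
    [[0.1,0.7,0],[0,0,0]],
    [[0.14,1,-0.1],[0,0,0]],
    [[0.14,1,-0.1],[0,0,0]],
    [[0.14,1,-0.1],[0,0,0]],
    [[0.14,1,-0.1],[0,0,0]],
    [[0.14,1,0],[0,0,0]],
    [[0.14,1,0],[0,0,0]],
    [[0.14,1,0],[0,0,0]],
    [[0.14,1,0],[0,0,0]],
    [[0.14,1,0],[0,0,0]]
  ]
}}

```text
time: 30.35
tool_pos: [0.5426, 0.1281, 0.0891]
tool_rot: [-3.141, -0.0, 2.652]
contact_force: [0.4, -0.9, -1.0]
opening: 0.0114
grip_force: 35.0
```

{"api": "send_rows", "payload": {
  "plan": [
    [[0.14,1,0],[0,0,0]],
    [[0.14,1,0],[0,0,0]],
    [[0.14,0.8,0],[0,0,0]],
    [[0,0.4,0],[0,0,0]],
    [[0,0,0],[0,0,-0.064]],
    [[0,0,0],[0,0,-0.063]],
    [[0,0,0.5],[0,0,0]],
    [[0,0,0.5],[0,0,0]],
    [[0,0,0],[0,0,0]],
    [[0,0,0],[0,0,0]]
  ]
}}

```text
time: 31.6
tool_pos: [0.571, 0.2028, 0.064]
tool_rot: [-3.142, -0.0, 2.851]
contact_force: [-1.1, -0.2, -1.1]
opening: 0.0112
grip_force: 35.0
```

```bash
python3 go.py 571 202.5 21.5 163.4; python3 - <<'E'
from h import *
p,d=read_camera("top");a=cv2.resize(p[130:270,120:280],None,fx=4,fy=4,interpolation=cv2.INTER_CUBIC)
q,d=read_camera("side");b=cv2.resize(q[100:240,190:350],None,fx=4,fy=4,interpolation=cv2.INTER_CUBIC)
cv2.imwrite("pics/s6.png",cv2.resize(np.hstack([a,b]),(800,350)))
E
```

```text
pos [571.  202.8  64. ] rpy [-180.    -0.   163.4] open 11.2 grip 35.0 F [-1.1 -0.2 -1.1] t 31.6
shift shares [-0.01 -0.01  1.7 ] turn [-0.    -0.    -0.001]
```

View pics/s6.png

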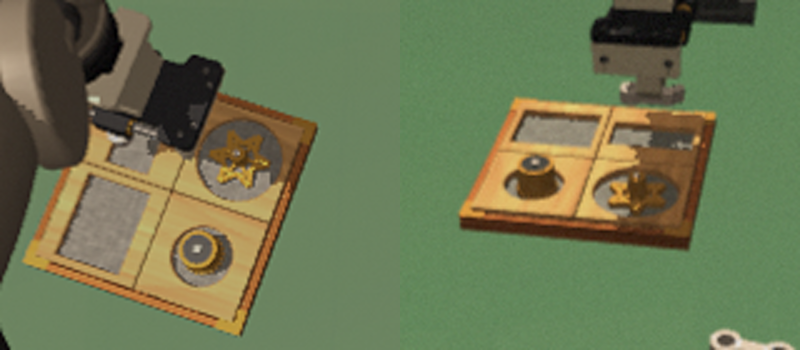

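The barrel and star are seated, and the pawl hangs level over the narrow oblong (right view (650,130)). Lower it.

{"api": "send_rows", "payload": {
  "plan": [
    [[0,0,0.4],[0,0,0]],
    [[0,0,0.4],[0,0,0]],
    [[0,0,0.35],[0,0,0]],
    [[0,0,0.25],[0,0,0]],
    [[0,0,0.15],[0,0,0]],
    [[0,0,0.08],[0,0,0]],
    [[0,0,0.06],[0,0,0]],
    [[0,0,0.03],[0,0,0]],
    [[0,0,0],[0,0,0]],
    [[0,0,0],[0,0,0]]
  ]
}}

```text
time: 32.95
tool_pos: [0.571, 0.2029, 0.0214]
tool_rot: [3.141, 0.0, 2.852]
contact_force: [-0.5, 0.5, -1.0]
opening: 0.011
grip_force: 35.0
```

{"api": "send_rows", "payload": {
  "plan": [
    [[0,0,0.02],[0,0,0]],
    [[0,0,0.02],[0,0,0]],
    [[0,0,0.02],[0,0,0]],
    [[0,0,0],[0,0,0]],
    [[0,0,0],[0,0,0]],
    [[0,0,0],[0,0,0]],
    [[0,0,0],[0,0,0]],
    [[0,0,0],[0,0,0]],
    [[0,0,0],[0,0,0]],
    [[0,0,0],[0,0,0]]
  ]
}}

```text
time: 34.2
tool_pos: [0.571, 0.2029, 0.0202]
tool_rot: [3.141, 0.0, 2.852]
contact_force: [-2.9, -0.2, 5.2]
opening: 0.0109
grip_force: 35.0
```

{"api": "send_rows", "payload": {
  "plan": [
    [[0,0,0],[0,0,0]],
    [[0,0,0],[0,0,0]],
    [[0,0,0],[0,0,0]],
    [[0,0,0],[0,0,0]],
    [[0,0,-0.3],[0,0,0]],
    [[0,0,-0.5],[0,0,0]],
    [[0,0,-0.8],[0,0,0]],
    [[0,0,-0.9],[0,0,0]],
    [[0,0,-0.5],[0,0,0]],
    [[0,0,0],[0,0,0]]
  ],
  "gripper": -0.4
}}

```text
time: 35.45
tool_pos: [0.5716, 0.203, 0.0961]
tool_rot: [3.14, 0.002, 2.852]
contact_force: [0.0, -0.0, 0.2]
opening: 0.0277
grip_force: 0.0
```

```bash
python3 go.py 600.5 -346.8 80 101.5
```

```text
pos [571.6 203.   96.1] rpy [1.799e+02 1.000e-01 1.634e+02] open 27.7 grip 0.0 F [ 0.  -0.   0.2] t 35.45
shift shares [ -7.39 -20.74   0.63] turn [0.002 0.001 0.688]
```

{"api": "send_rows", "payload": {
  "plan": [
    [[-0.35,-1,0],[0,0,0]],
    [[-0.35,-1,0],[0,0,0]],
    [[-0.35,-1,0],[0,0,0]],
    [[-0.35,-1,0],[0,0,0]],
    [[-0.35,-1,0],[0,0,0]],
    [[-0.35,-1,0],[0,0,0]],
    [[-0.35,-1,0],[0,0,0]],
    [[-0.35,-1,0],[0,0,0]],
    [[-0.35,-1,0],[0,0,0]],
    [[-0.35,-1,0],[0,0,0]]
  ],
  "gripper": 0.45
}}

```text
time: 36.7
tool_pos: [0.5827, -0.0625, 0.0937]
tool_rot: [3.142, -0.002, 2.852]
contact_force: [0.1, -0.4, 0.1]
opening: 0.0664
grip_force: 0.0
```

{"api": "send_rows", "payload": {
  "plan": [
    [[-0.35,-1,0],[0,0,0]],
    [[-0.35,-1,0],[0,0,0]],
    [[-0.35,-1,0],[0,0,0]],
    [[-0.35,-1,0],[0,0,0]],
    [[-0.35,-1,0],[0,0,0]],
    [[-0.35,-1,0],[0,0,0]],
    [[-0.35,-1,0],[0,0,0]],
    [[-0.4,-1,0],[0,0,0]],
    [[-0.4,-1,0],[0,0,0]],
    [[-0.4,-1,0],[0,0,0]]
  ]
}}

```text
time: 37.95
tool_pos: [0.5992, -0.3289, 0.0944]
tool_rot: [3.141, -0.0, 2.852]
contact_force: [0.6, 0.5, -0.6]
opening: 0.0667
grip_force: 0.0
```

{"api": "send_rows", "payload": {
  "plan": [
    [[-0.2,-0.6,0],[0,0,0]],
    [[0,0,0],[0,0,0.09]],
    [[0,0,0],[0,0,0.1]],
    [[0,0,0],[0,0,0.1]],
    [[0,0,0],[0,0,0.1]],
    [[0,0,0],[0,0,0.1]],
    [[0,0,0],[0,0,0.1]],
    [[0,0,0.3],[0,0,0.1]],
    [[0,0,0.4],[0,0,0]],
    [[0,0,0],[0,0,0]]
  ]
}}

```text
time: 39.2
tool_pos: [0.5991, -0.3427, 0.0758]
tool_rot: [-3.14, -0.002, 1.771]
contact_force: [0.8, -1.1, -0.1]
opening: 0.0666
grip_force: 0.0
```

```bash
python3 go.py 600.5 -346.8 11 101.5; python3 - <<'E'
from h import *
q,d=read_camera("side");b=cv2.resize(q[230:400,250:450],None,fx=3,fy=3,interpolation=cv2.INTER_CUBIC)
cv2.imwrite("pics/s7.png",b)
E
```

```text
pos [ 599.1 -342.7   75.8] rpy [-1.799e+02 -1.000e-01  1.015e+02] open 66.6 grip 0.0 F [ 0.8 -1.1 -0.1] t 39.2
shift shares [-0.18  0.03  2.59] turn [-0.001 -0.001 -0.   ]
```

View pics/s7.png

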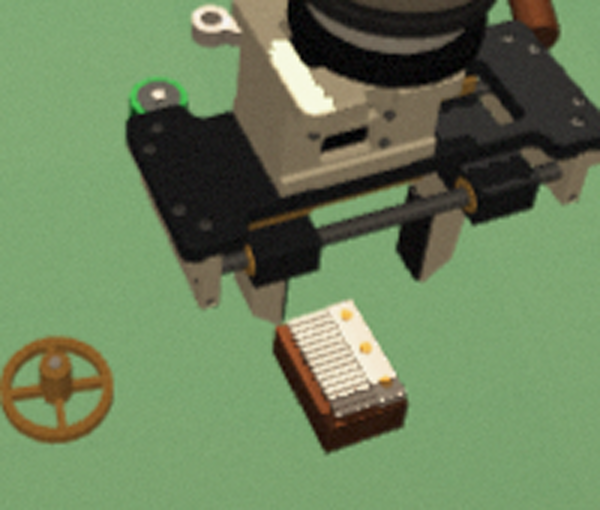

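The open fingers straddle the comb block (block centre at crop (342,380), fingertips at (270,318) and (425,278)) and are parallel to its sides. Descend and grip.

{"api": "send_rows", "payload": {
  "plan": [
    [[-0.18,0.03,0.4],[0,0,0]],
    [[0,0,0.6],[0,0,0]],
    [[0,0,0.6],[0,0,0]],
    [[0,0,0.5],[0,0,0]],
    [[0,0,0.3],[0,0,0]],
    [[0,0,0.2],[0,0,0]],
    [[0,0,0],[0,0,0]],
    [[0,0,0],[0,0,0]],
    [[0,0,0],[0,0,0]],
    [[0,0,0],[0,0,0]]
  ]
}}

```text
time: 40.5
tool_pos: [0.6015, -0.3475, 0.0125]
tool_rot: [3.141, 0.0, 1.768]
contact_force: [0.3, 0.6, 0.0]
opening: 0.0668
grip_force: 0.0
```

{"api": "send_rows", "payload": {
  "plan": [
    [[0,0,0],[0,0,0]],
    [[0,0,0],[0,0,0]],
    [[0,0,0],[0,0,0]],
    [[0,0,0],[0,0,0]],
    [[0,0,0],[0,0,0]],
    [[0,0,0],[0,0,0]],
    [[0,0,-0.4],[0,0,0]],
    [[0,0,-0.8],[0,0,0]],
    [[0,0,-0.8],[0,0,0]],
    [[0,0,-0.8],[0,0,0]]
  ],
  "gripper": -1,
  "force": 25
}}

```text
time: 41.75
tool_pos: [0.6018, -0.3477, 0.0847]
tool_rot: [3.14, 0.001, 1.768]
contact_force: [-0.1, -0.6, -0.9]
opening: 0.0416
grip_force: 24.9
```

```bash
python3 go.py 480.5 229.5 95 163.4
```

```text
pos [ 601.8 -347.7   84.7] rpy [1.799e+02 1.000e-01 1.013e+02] open 41.6 grip 24.9 F [-0.1 -0.6 -0.9] t 41.75
shift shares [23.59 -0.24 -0.45] turn [ 0.     0.001 -0.69 ]
```

{"api": "send_rows", "payload": {
  "plan": [
    [[0.7,0,-0.2],[0,0,0]],
    [[1,0,-0.2],[0,0,0]],
    [[1,0,-0.1],[0,0,0]],
    [[1,0,0],[0,0,0]],
    [[1,0,0],[0,0,0]],
    [[1,0,0],[0,0,0]],
    [[1,0,0],[0,0,0]],
    [[1,0,0],[0,0,0]],
    [[1,0,0],[0,0,0]],
    [[1,0,0],[0,0,0]]
  ]
}}

```text
time: 43.0
tool_pos: [0.5535, -0.1079, 0.0948]
tool_rot: [3.141, -0.0, 1.768]
contact_force: [0.0, 0.1, -1.1]
opening: 0.0417
grip_force: 24.9
```

{"api": "send_rows", "payload": {
  "plan": [
    [[1,-0.02,0],[0,0,0]],
    [[1,-0.02,0],[0,0,0]],
    [[1,-0.02,0],[0,0,0]],
    [[1,-0.02,0],[0,0,0]],
    [[1,-0.02,0],[0,0,0]],
    [[1,-0.02,0],[0,0,0]],
    [[1,-0.02,0],[0,0,0]],
    [[1,-0.02,0],[0,0,0]],
    [[1,-0.02,0],[0,0,0]],
    [[1,-0.02,0],[0,0,0]]
  ]
}}

```text
time: 44.25
tool_pos: [0.4993, 0.136, 0.0948]
tool_rot: [3.141, -0.0, 1.768]
contact_force: [-0.1, -0.1, -1.3]
opening: 0.042
grip_force: 24.9
```

{"api": "send_rows", "payload": {
  "plan": [
    [[1,0,0],[0,0,0]],
    [[0.9,0,0],[0,0,0]],
    [[0.5,0,0],[0,0,0]],
    [[0.3,0,0],[0,0,-0.09]],
    [[0,0,0],[0,0,-0.1]],
    [[0,0,0],[0,0,-0.1]],
    [[0,0,0],[0,0,-0.1]],
    [[0,0,0],[0,0,-0.1]],
    [[0,0,0],[0,0,-0.1]],
    [[0,0,0],[0,0,-0.1]]
  ]
}}

```text
time: 45.5
tool_pos: [0.4866, 0.2007, 0.0947]
tool_rot: [-3.142, 0.0, 2.857]
contact_force: [-0.5, -0.6, -1.1]
opening: 0.0418
grip_force: 24.9
```

```bash
python3 go.py 480.5 229.5 50 163.4
```

```text
pos [486.6 200.7  94.7] rpy [-180.     0.   163.7] open 41.8 grip 24.9 F [-0.5 -0.6 -1.1] t 45.5
shift shares [0.56 1.04 1.79] turn [-0.     0.     0.003]
```

{"api": "send_rows", "payload": {
  "plan": [
    [[0.3,0.5,0],[0,0,0]],
    [[0.26,0.54,0],[0,0,0.003]],
    [[0,0,0.4],[0,0,0]],
    [[0,0,0.5],[0,0,0]],
    [[0,0,0.3],[0,0,0]],
    [[0,0,0],[0,0,0]],
    [[0,0,0],[0,0,0]],
    [[0,0,0],[0,0,0]],
    [[0,0,0],[0,0,0]],
    [[0,0,0],[0,0,0]]
  ]
}}

```text
time: 46.75
tool_pos: [0.481, 0.2297, 0.0649]
tool_rot: [3.141, 0.0, 2.847]
contact_force: [0.1, 0.1, -1.6]
opening: 0.0419
grip_force: 24.9
```

```bash
python3 go.py 480.5 229.5 24.5 163.4; python3 - <<'E'
from h import *
p,d=read_camera("top");a=cv2.resize(p[130:270,120:280],None,fx=4,fy=4,interpolation=cv2.INTER_CUBIC)
q,d=read_camera("side");b=cv2.resize(q[100:240,190:350],None,fx=4,fy=4,interpolation=cv2.INTER_CUBIC)
cv2.imwrite("pics/s8.png",cv2.resize(np.hstack([a,b]),(800,350)))
E
```

```text
pos [481.  229.7  64.9] rpy [180.    0.  163.1] open 41.9 grip 24.9 F [ 0.1  0.1 -1.6] t 46.75
shift shares [ 0.02 -0.01  1.62] turn [ 0.     0.    -0.003]
```

View pics/s8.png

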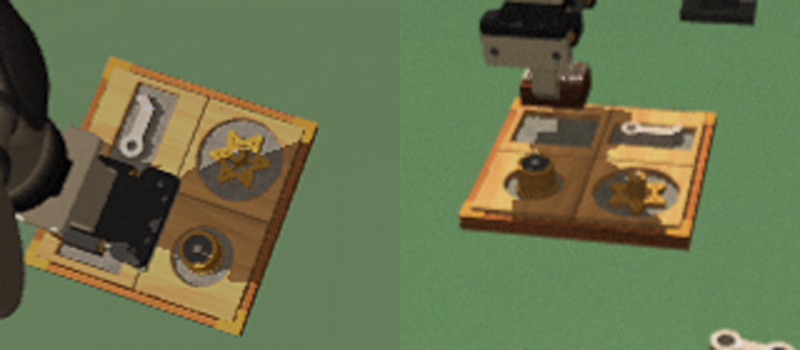

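The pawl lies in its recess (left view (140,120)), and the comb block hangs aligned over the wide oblong. Lower it.

{"api": "send_rows", "payload": {
  "plan": [
    [[0,0,0.4],[0,0,0]],
    [[0,0,0.4],[0,0,0]],
    [[0,0,0.3],[0,0,0]],
    [[0,0,0.22],[0,0,0]],
    [[0,0,0.14],[0,0,0]],
    [[0,0,0.06],[0,0,0]],
    [[0,0,0.04],[0,0,0]],
    [[0,0,0.04],[0,0,0]],
    [[0,0,0],[0,0,0]],
    [[0,0,0],[0,0,0]]
  ]
}}

```text
time: 48.1
tool_pos: [0.4809, 0.2297, 0.0248]
tool_rot: [3.141, 0.0, 2.847]
contact_force: [0.7, 0.2, -1.1]
opening: 0.0418
grip_force: 24.9
```

{"api": "send_rows", "payload": {
  "plan": [
    [[0,0,0.02],[0,0,0]],
    [[0,0,0.02],[0,0,0]],
    [[0,0,0.02],[0,0,0]],
    [[0,0,0],[0,0,0]],
    [[0,0,0],[0,0,0]],
    [[0,0,0],[0,0,0]],
    [[0,0,0],[0,0,0]],
    [[0,0,0],[0,0,0]],
    [[0,0,0],[0,0,0]],
    [[0,0,0],[0,0,0]]
  ]
}}

```text
time: 49.35
tool_pos: [0.4809, 0.2297, 0.0232]
tool_rot: [3.141, -0.0, 2.847]
contact_force: [-0.5, 0.6, -0.8]
opening: 0.0421
grip_force: 24.9
```

{"api": "send_rows", "payload": {
  "plan": [
    [[0,0,0.02],[0,0,0]],
    [[0,0,0.02],[0,0,0]],
    [[0,0,0],[0,0,0]],
    [[0,0,0],[0,0,0]],
    [[0,0,0],[0,0,0]],
    [[0,0,0],[0,0,0]],
    [[0,0,0],[0,0,0]],
    [[0,0,0],[0,0,0]],
    [[0,0,0],[0,0,0]],
    [[0,0,0],[0,0,0]]
  ]
}}

```text
time: 50.6
tool_pos: [0.481, 0.2297, 0.0231]
tool_rot: [3.141, 0.0, 2.847]
contact_force: [-2.2, -0.4, 7.6]
opening: 0.0416
grip_force: 24.9
```

Seated. Release to about 55 mm, rise and clear the view.

{"api": "send_rows", "payload": {
  "plan": [
    [[0,0,0],[0,0,0]],
    [[0,0,0],[0,0,0]],
    [[0,0,0],[0,0,0]],
    [[0,0,0],[0,0,0]],
    [[0,0,-0.3],[0,0,0]],
    [[0,0,-0.5],[0,0,0]],
    [[0,0,-0.8],[0,0,0]],
    [[0,0,-1],[0,0,0]],
    [[0,0,-1],[0,0,0]],
    [[0,0,-1],[0,0,0]]
  ],
  "gripper": 0.2
}}

```text
time: 51.85
tool_pos: [0.481, 0.2297, 0.1391]
tool_rot: [3.141, 0.001, 2.847]
contact_force: [-0.1, 0.2, 0.0]
opening: 0.0548
grip_force: 0.0
```

{"api": "send_rows", "payload": {
  "plan": [
    [[0.5,0.8,-0.5],[0,0,0]],
    [[0.5,1,0],[0,0,0]],
    [[0.5,1,0],[0,0,0]],
    [[0.5,1,0],[0,0,0]],
    [[0.5,1,0],[0,0,0]],
    [[0.5,1,0],[0,0,0]],
    [[0.5,1,0],[0,0,0]],
    [[0.5,0.5,0],[0,0,0]],
    [[0,0,0],[0,0,0]],
    [[0,0,0],[0,0,0]]
  ]
}}

```text
time: 53.1
tool_pos: [0.4383, 0.4325, 0.15]
tool_rot: [-3.141, 0.0, 2.847]
contact_force: [0.5, -0.1, -0.9]
opening: 0.0548
grip_force: 0.0
```

```bash
python3 - <<'E'
from h import *
p,d=read_camera("top");a=p[130:310,120:440]
q,_=read_camera("side");b=q[100:280,150:390]
cv2.imwrite("pics/s9.png",cv2.resize(np.hstack([a,b]),(800,257),interpolation=cv2.INTER_CUBIC))
c=get_calibration("top");R,_=cv2.Rodrigues(np.array(c["rvec"]));t=np.array(c["tvec"]).ravel()
for n,P,h in [("star",(.5435,.1125),.037),("barrel",(.454,.1395),.041),("pawl",(.571,.203),.025),("comb",(.481,.2297),.039)]:
    u,v=proj("top",[[*P,h]])[0].round().astype(int);z=d[v-2:v+3,u-2:u+3]
    k=[((R.T@(np.append(cv2.undistortPoints(np.array([[[u,v]]],float),np.array(c["intrinsics"]),np.array(c["dist_coeffs"])).ravel(),1)*np.median(z)-t))*1000).round(1)];print(n,k,"top expect",h*1000)
E
```

```text
star [array([543.4, 112.3,  35.1])] top expect 37.0
barrel [array([453.7, 139.9,  39.7])] top expect 41.0
pawl [array([571.6, 202.1,  24.5])] top expect 25.0
comb [array([482.2, 230.1,  37.6])] top expect 39.0
```

View pics/s9.png

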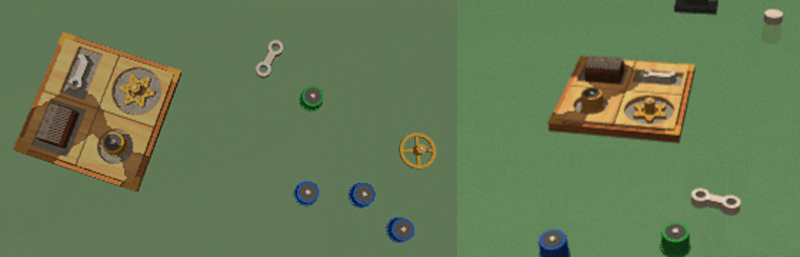

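All four parts sit in their recesses at the right heights: star (135,90), barrel (115,145), pawl (78,75) and comb (57,122) in the top view. The link, plain wheel and coloured barrels were not moved.

```bash
python3 -c "
from cell import robot
print(robot.hand_in())"
```

```text
the job is handed in; nothing more can be done
None
```

The star wheel, spring barrel, pawl and comb block each lie flat and upright in their own recess, set down in that order; the look-alikes were left alone, and the job was handed in at about 53 s of the 112 s allowed.

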